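Shake the teal-capped sample on the vortex mixer

TASK

Take the small white sample bottle with the teal cap and, keeping it upright, press it down on the middle of the mixer's round black pad until the pad is fully down; keep it there for a second. Then stand the bottle upright in the blue tray and let go.

Things in the scene. Friction and masses are not known exactly. Their poses are not given: they have to be found in the camera images.
- teal_bottle: Closed rigid white bottle with a teal ribbed cap: straight round body 44 mm across to 72 mm height, shoulder, cap 32 mm across from 82 mm to the top at 105 mm; 80 to 170 g, loose, upright on the bench. Two alike bottles with orange and white caps stand 95 mm or more away (centres); which is where varies. Origin: centre of the underside; z up.
- pad_top (a point): Centre of the upper face of the mixer's pad: flat black rubber disc, 76 mm across, 12 mm thick, 115 mm above the bench when up; goes down with the pad. The pad is on the middle of the mixer, a white box 170 x 130 mm, 85 mm high, with a blue front panel, fixed to the bench; its place and yaw vary. z up.
- pad (a joint): Travel of the mixer's sprung pad in m: 0 when up, 0.012 (12 mm) when fully down, at a hard stop. It moves straight down; it starts to move at about 2 N, is fully down at about 9 N and springs back when let go. The bottle's weight alone does not press it down.
- tray: Shallow blue plastic tray, 160 x 160 mm outside, rim 15 mm high, walls and floor 4 mm thick, fixed to the bench, empty; its place and yaw vary. Origin: centre of its underside, on the bench; x and y along its sides, z up.

How it is judged (in metres and radians):
On the way:
1. the teal-capped bottle, upright and centred on the pad within 15 mm, presses it down at least 10 of its 12 mm for 0.5 s (value of joint pad above 0.01 m and distance between teal_bottle and pad_top below 0.016 m and angle between teal_bottle's own z axis and vertical below 0.18 rad), for 0.5 s.
At the end, for the whole second after the job is handed in: The teal-capped bottle stands upright (within about 6 degrees) and at rest on the floor of the blue tray, its whole foot inside the rim, and the mixer's pad is up again (within 3 mm) (x of teal_bottle in the frame of tray between -0.062 and 0.062 m and y of teal_bottle in the frame of tray between -0.062 and 0.062 m and z of teal_bottle in the frame of tray below 0.012 m and angle between teal_bottle's own z axis and vertical below 0.1 rad and linear speed of teal_bottle below 0.02 m/s and value of joint pad below 0.003 m); the robot touches nothing.
It fails at once if the teal-capped bottle is tipped more than 35 degrees (angle between teal_bottle's own z axis and vertical above 0.61 rad).
It also fails if it takes over 48 s, if anything falls off the work surface, if the arm or the gripper's body presses on something with over 40 N, if the wrist force passes 120 N, or if a joint passes its speed limit or range.

ROBOT

A 7-joint arm with a two-finger parallel gripper is mounted at the origin on the work surface. World frame = base frame: x ahead of the robot, y to its left, z up, the work surface at z = 0. Lengths are in m, angles in degrees, forces in N, time in s.
With the tool pointing down it reaches from about 0.425 to 0.975 m from the base axis. Payload 16.7 kg.
Tool frame: the origin (TCP) lies on the front face of the gripper's body, between the roots of the fingers; the fingertips stand 73 mm ahead of it and the grasp point (between the pads) lies 54 mm ahead of it; z points along the fingers, y is the direction in which the jaws open and shut (so a half turn about z gives the same grasp; the last joint's range is limited). The gripper opens to 85 mm and grips with 20 to 120 N. Pads are 22 mm wide; open, the fingers measure 114 mm over their backs; the gripper's body (76 mm by 85 mm) begins 54 mm behind the grasp point. The pads swing forward as they close: fully open they stand 13 mm farther back than shut.
Start: joints at [-75.487, 24.414, 4.234, 92.017, -1.954, 63.644, -3.845], TCP at [0.265, 0.621, 0.304] pointing down, gripper open.
Joint ranges: [-163.25, 163.25], [-28.42, 122.38], [-70.27, 78.77], [12.13, 141.07], [-58.53, 238.53], [9.26, 117.41], [-156.51, 156.51]. Speed limits (degrees/s): [108.29, 108.29, 136.94, 136.94, 172.46, 172.46, 172.46].

INTERFACE

Orientations are given as a 3x3 rotation matrix whose columns are the frame's x, y, z axes.
In Python, from bench import sensors, optics, workorder gives the robot as it stands. The module is installed in compiled form; this text tells all that it offers.
- The arm moves only by the tool apply_moves, never from a script. Its argument "plan" is a list of rows, each a list of 5 numbers: the finger opening in mm, from 0 to 85.4, then the shift along the world's x, y, z in mm, then the turn about the world's z in rad. A call has 1 to 10 rows; each row shifts and turns the commanded pose from where the row before left it; what a row does not reach is not made up. A row lasts 1/12 s, in which the tool goes at most 41.7 mm and 7.16 degrees, less where a joint would pass 70% of its speed; a pose out of reach is approached as far as the arm can. A call is refused whole if a number of a shift passes 41.7 or a number of a turn 0.125, either way. A call with a gripper value outside its range is refused whole. The fingers move at their own pace and stop on an object; the grip force is fixed at half the most. Time passes only in rows, so rows that do not move let the fingers close. It gives the time, the measured TCP pose, the force and the opening at its end, in the units of the state.
- sensors.observe(): the state, without advancing time (a new reading comes with each control period).
- optics.read_camera(name): name is "side" or "top" or "wrist"; returns a dict with "pixels" (384x512x3 uint8, blue, green, red), "K" (3x3 intrinsics, pixels), "world_from_camera" (4x4, takes a point from camera to world coordinates). Camera axes: x right, y down, z forward; pixel columns grow to the right and rows downward; lengths in m; the calibration is good to about 2 mm. The wrist camera is an equidistant fisheye: a pixel r from the principal point sees the ray r / f radians off the axis. A picture is of the moment at which its call begins. There is no depth.
- workorder.hand_in(): hands the job in, once; it reports no verdict.
The state is a dict: "clock": time; "qpos": joint angles; "joint_velocities": joint speeds; "joint_torque": joint torques, N m; "ee_pos": TCP position; "orientation": TCP orientation; "ft_force": force on the tool from outside, world axes, zero at the start; "moment": the same for the moment, N m; "opening": finger opening in m.
Only numpy, scipy, OpenCV 4.12 (cv2) and the standard library are available. Lean on these libraries where they do the work, as an engineer would, in place of code of your own. Each camera call takes 0.05 s, during which the arm holds its last target.

## Working session

There is one attempt and no reset: what is moved stays moved. The work goes in short steps, Python scripts to look and compute and a tool call to move; the robot and the scene stay as the last step left them, time stands still between calls to the robot, and variables do not carry over. Pictures are saved under pics/ and viewed, and the job is handed in when it is done.

Besides the shell and the picture viewer there is one more tool, called as name([rows], argument=value, ...), one row to a line, values as JSON. apply_moves: Moves the arm, as the interface text tells. Its arguments: {"type":"object","properties":{"plan":{"type":"array"}},"required":["plan"]}

```bash
mkdir -p pics; python3 - <<'E'
from bench import sensors, optics
import cv2,numpy as np
s=sensors.observe()
for k,v in s.items(): print(k,np.round(v,4).tolist())
for n in("side","top","wrist"):
    c=optics.read_camera(n); cv2.imwrite(f"pics/{n}0.png",c["pixels"]); print(n,np.round(c["K"],2).tolist(),np.round(c["world_from_camera"],4).tolist())
a=[cv2.imread(f"pics/{n}0.png") for n in("side","top","wrist")]
E
```

```text
clock 0.0
qpos [-75.4864, 24.4513, 4.2313, 92.0521, -1.9526, 63.6438, -3.8436]
joint_velocities [0.0275, 0.0053, -0.108, -0.0651, 0.0333, -0.0076, -0.0326]
joint_torque [0.0014, -94.9823, 3.7622, -46.3532, 0.0194, 0.01, 0.0]
ee_pos [0.2645, 0.6207, 0.3032]
orientation [[-0.92, 0.392, -0.0004], [0.392, 0.92, -0.0012], [-0.0001, -0.0013, -1.0]]
ft_force [-0.2181, -0.2182, 0.5659]
moment [0.0056, -0.0098, -0.0021]
opening 0.0851
side [[436.8, 0.0, 257.76], [0.0, 436.8, 201.84], [0.0, 0.0, 1.0]] [[0.9968, -0.0552, 0.0586, 0.4633], [-0.0798, -0.5787, 0.8116, -0.7913], [-0.0109, -0.8137, -0.5812, 0.6632], [0.0, 0.0, 0.0, 1.0]]
top [[389.14, 0.0, 254.51], [0.0, 389.14, 184.52], [0.0, 0.0, 1.0]] [[-0.016, -0.9964, 0.0831, 0.4459], [-0.9997, 0.0143, -0.021, 0.0243], [0.0197, -0.0834, -0.9963, 1.1865], [0.0, 0.0, 0.0, 1.0]]
wrist [[297.32, 0.0, 250.14], [0.0, 297.32, 187.37], [0.0, 0.0, 1.0]] [[0.3915, 0.8739, 0.2882, 0.1904], [0.9202, -0.3714, -0.1237, 0.652], [-0.001, 0.3136, -0.9496, 0.3734], [0.0, 0.0, 0.0, 1.0]]
```

View pics/side0.png

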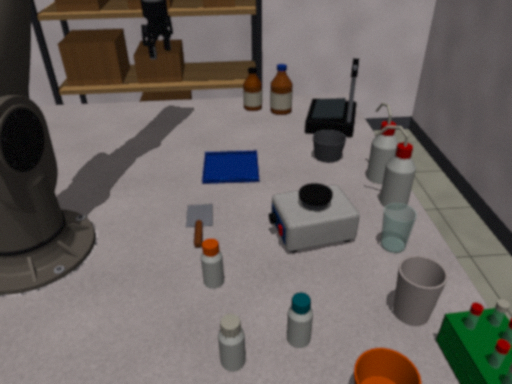

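View pics/top0.png

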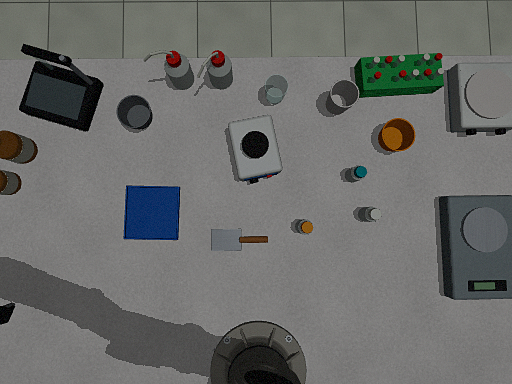

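View pics/wrist0.png

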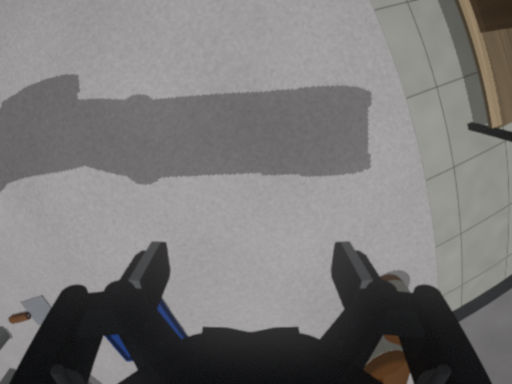

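The side view shows the teal cap at (301,303), the pad at (316,197) and the tray at (231,167). In the top view they are at (359,172), (255,145) and (152,213). Next I'll measure their positions.

```bash
cat > h.py <<'E'
import cv2,numpy as np
from bench import sensors, optics
def ray(c,u,v):
    K=c["K"];T=c["world_from_camera"]
    p=cv2.undistortPoints(np.array([[[u,v]]],float),K,None)[0,0]
    d=T[:3,:3]@[p[0],p[1],1];return T[:3,3],d/np.linalg.norm(d)
def plane(c,u,v,z):
    o,d=ray(c,u,v);return o+d*(z-o[2])/d[2]
def tri(r1,r2):
    A=np.stack([r1[1],-r2[1]],1);s=np.linalg.lstsq(A,r2[0]-r1[0],rcond=None)[0]
    a=r1[0]+s[0]*r1[1];b=r2[0]+s[1]*r2[1];return (a+b)/2,np.linalg.norm(a-b)
def mask(img,lo,hi,box):
    h=cv2.cvtColor(img,cv2.COLOR_BGR2HSV);m=cv2.inRange(h,np.array(lo),np.array(hi))
    k=np.zeros_like(m);x0,y0,x1,y1=box;k[y0:y1,x0:x1]=m[y0:y1,x0:x1];return k
def big(m):
    cs,_=cv2.findContours(m,cv2.RETR_EXTERNAL,cv2.CHAIN_APPROX_NONE);return max(cs,key=cv2.contourArea)
E
python3 - <<'E'
from h import *
np.set_printoptions(precision=4,suppress=True)
T=optics.read_camera("top");S=optics.read_camera("side")
R={}
for n,c,bt,bp,bb in(("top",T,(340,155,380,190),(235,125,275,165),(115,175,190,250)),("side",S,(280,285,320,318),(290,180,340,220),(190,140,270,195))):
    im=c["pixels"]
    t=big(mask(im,(80,100,40),(100,255,255),bt)); p=big(mask(im,(0,0,0),(180,255,60),bp)); b=big(mask(im,(105,120,40),(130,255,255),bb))
    for k,q in(("teal",t),("pad",p),("tray",b)):
        x=cv2.boundingRect(q);e=cv2.minAreaRect(q);R[n,k]=e[0];print(n,k,x,e,cv2.contourArea(q))
    if n=="top":
        e=cv2.minAreaRect(b);
        cor=np.array([plane(c,*q,0.015) for q in cv2.boxPoints(e)]);print("tray",cor,cor.mean(0))
        print("pad",plane(c,*cv2.fitEllipse(p)[0],0.112)); print("teal z.1",plane(c,*R[n,"teal"],0.098))
    else: print("pad",plane(c,*cv2.fitEllipse(p)[0],0.109)); print("teal",plane(c,*R[n,"teal"],0.097)); print("tray",np.array([plane(c,*q,0.015) for q in cv2.approxPolyDP(b,6,True)[:,0]]))
for k in("teal","pad","tray"): print(k,tri(ray(T,*R["top",k]),ray(S,*R["side",k])))
for n,c in(("top",T),("side",S)):
    im=c["pixels"]; 
    x,y=(int(v) for v in R[n,"teal"]); cr=im[y-40:y+60,x-50:x+50]
    x,y=(int(v) for v in R[n,"pad"]); cr2=im[y-50:y+50,x-50:x+50]
    cv2.imwrite(f"pics/crop_{n}.png",cv2.resize(np.hstack([cr,cr2]),None,fx=4,fy=4,interpolation=cv2.INTER_NEAREST))
E
```

```text
top teal (355, 166, 12, 11) ((361.1000061035156, 171.3000030517578), (10.28591251373291, 10.28591251373291), 26.56505012512207) 79.5
top pad (242, 131, 27, 27) ((255.0, 144.0), (26.0, 26.0), 90.0) 539.0
top tray (124, 186, 56, 54) ((151.5, 212.5), (53.0, 55.0), 90.0) 2743.0
tray [[0.5447 0.3914 0.015 ]
 [0.5424 0.227  0.015 ]
 [0.3842 0.227  0.015 ]
 [0.3869 0.3896 0.015 ]] [0.4646 0.3087 0.015 ]
pad [ 0.6488 -0.0006  0.112 ]
teal z.1 [ 0.5699 -0.3009  0.098 ]
side teal (292, 293, 18, 21) ((300.5, 303.0), (20.0, 17.0), 90.0) 296.5
side pad (299, 184, 33, 27) ((315.0, 197.0), (26.0, 32.0), 90.0) 674.5
side tray (203, 151, 56, 32) ((230.16464233398438, 166.4259796142578), (30.460472106933594, 55.17316436767578), 88.40885925292969) 1556.0
pad [ 0.6468 -0.009   0.109 ]
teal [ 0.5686 -0.2992  0.097 ]
tray [[0.5416 0.3806 0.015 ]
 [0.3927 0.3829 0.015 ]
 [0.3871 0.221  0.015 ]
 [0.5376 0.2166 0.015 ]]
teal (array([ 0.5691, -0.3006,  0.0986]), np.float64(0.0014544960346598986))
pad (array([ 0.65  , -0.0016,  0.1023]), np.float64(0.0019623085877932527))
tray (array([0.4639, 0.3109, 0.0064]), np.float64(0.0007391786778591992))
```

Measured positions: bottle at about (0.569,-0.300), pad at (0.650,-0.001), tray at (0.464,0.307). At the current yaw the jaws clear the neighbouring bottles, so I'll move in an arc to above the bottle.

apply_moves([
  [85, 22, -32, 0, 0],
  [85, 22, -32, 0, 0],
  [85, 22, -32, 0, 0],
  [85, 22, -32, 0, 0],
  [85, 22, -32, 0, 0],
  [85, 22, -32, 0, 0],
  [85, 22, -32, 0, 0],
  [85, 22, -32, 0, 0],
  [85, 22, -32, 0, 0],
  [85, 22, -32, 0, 0],
])

```text
clock: 1.08
ee_pos: [0.4853, 0.2992, 0.3041]
orientation: [[-0.92, 0.392, 0.0], [0.392, 0.92, 0.0], [-0.0, 0.0, -1.0]]
ft_force: [0.8, 0.9, -0.3]
opening: 0.0852
```

apply_moves([
  [85, 22, -32, 0, 0],
  [85, 22, -32, 0, 0],
  [85, 10, -37, 0, 0],
  [85, 5, -38, 0, 0],
  [85, 0, -38, 0, 0],
  [85, 0, -38, 0, 0],
  [85, 0, -38, 0, 0],
  [85, 0, -38, 0, 0],
  [85, 0, -38, 0, 0],
  [85, 0, -38, 0, 0],
])

```text
clock: 1.92
ee_pos: [0.5432, -0.0679, 0.3041]
orientation: [[-0.92, 0.392, 0.0], [0.392, 0.92, 0.0], [-0.0, 0.0, -1.0]]
ft_force: [1.1, -0.7, -0.1]
opening: 0.0848
```

apply_moves([
  [85, 0, -38, 0, 0],
  [85, 0, -38, 0, 0],
  [85, 0, -38, 0, 0],
  [85, 0, -38, 0, 0],
  [85, 0, -38, 0, 0],
  [85, 0, -20, -20, 0],
  [85, 0, 0, -30, 0],
  [85, 0, 0, 0, 0],
])

```text
clock: 2.58
ee_pos: [0.5415, -0.2765, 0.2494]
orientation: [[-0.919, 0.394, -0.006], [0.394, 0.919, 0.001], [0.006, -0.001, -1.0]]
ft_force: [-1.2, 0.9, -1.0]
opening: 0.0854
```

```bash
python3 - <<'E'
from h import *
c=optics.read_camera("wrist");cv2.imwrite("pics/w1.png",c["pixels"])
print(np.round(sensors.observe()["qpos"],1))
m=mask(c["pixels"],(80,100,40),(100,255,255),(0,0,512,384));b=big(m)
(u,v),_=cv2.minEnclosingCircle(b);print(u,v,cv2.contourArea(b),cv2.boundingRect(b))
T=c["world_from_camera"];x=np.array([u-c["K"][0,2],v-c["K"][1,2]]);r=np.linalg.norm(x);th=r/c["K"][0,0]
d=T[:3,:3]@np.r_[x/r*np.sin(th),np.cos(th)];print(T[:3,3]+d*(0.1-T[2,3])/d[2])
E
```

```text
[ -0.7  23.1  27.8 104.9 -12.8  55.4  99.5]
240.9166717529297 237.5 864.5 (223, 222, 37, 32)
[ 0.57042228 -0.29766906  0.1       ]
```

View pics/w1.png

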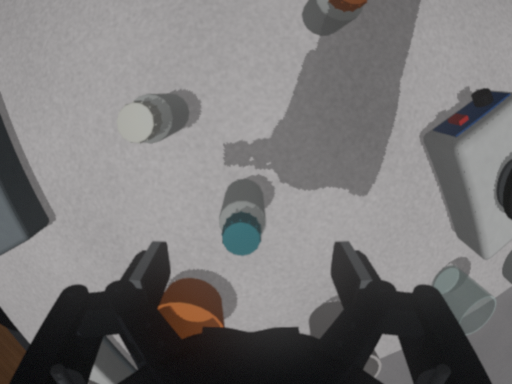

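The wrist view shows the teal cap at (241,237), which puts it at (0.570,-0.298) and agrees with the other views. The orange cup is clear of the left finger, so I'll align and descend.

apply_moves([
  [85, 14, -11, -10, 0],
  [85, 14, -11, -15, 0],
  [85, 0, 0, -10, 0],
  [85, 0, 0, -20, 0],
  [85, 0, 0, -25, 0],
  [85, 0, 0, -25, 0],
  [85, 0, 0, -20, 0],
  [85, 0, 0, -10, 0],
  [85, 0, 0, 0, 0],
  [85, 0, 0, 0, 0],
])

```text
clock: 3.47
ee_pos: [0.5722, -0.2977, 0.12]
orientation: [[-0.92, 0.391, 0.0], [0.391, 0.92, -0.0], [-0.0, 0.0, -1.0]]
ft_force: [-0.1, 0.2, -0.2]
opening: 0.0853
```

```bash
python3 - <<'E'
from h import *
ims=[]
for n in("wrist","side"):
    c=optics.read_camera(n);ims.append(c["pixels"])
a=ims[0];b=cv2.resize(ims[1][230:374,205:397],(512,384))
cv2.imwrite("pics/g1.png",cv2.resize(np.hstack([a,b]),(800,300)))
s=sensors.observe();print(s["ee_pos"],s["ft_force"],s["qpos"])
E
```

```text
[ 0.57241721 -0.29818899  0.12070698] [ 0.45756387 -0.58951264 -0.25364598] [  4.74600276  35.43373152  23.24606976 104.69432686 -19.36881482
  43.67392721 105.20989905]
```

View pics/g1.png

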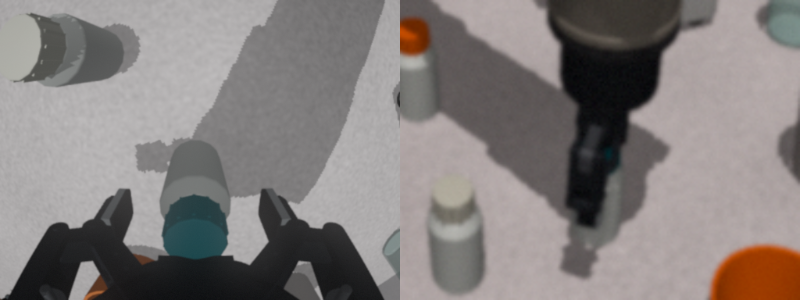

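The bottle is between the fingers. I'll lower 6 mm more and close.

apply_moves([
  [85, -2, 0, -6, 0],
  [85, 0, 0, 0, 0],
  [30, 0, 0, 0, 0],
  [30, 0, 0, 0, 0],
  [30, 0, 0, 0, 0],
  [30, 0, 0, 0, 0],
  [30, 0, 0, 0, 0],
  [30, 0, 0, 0, 0],
  [30, 0, 0, 0, 0],
  [30, 0, 0, 0, 0],
])

```text
clock: 4.4
ee_pos: [0.5698, -0.298, 0.1133]
orientation: [[-0.92, 0.392, 0.0], [0.392, 0.92, 0.0], [-0.0, 0.0, -1.0]]
ft_force: [-1.2, 1.1, 5.4]
opening: 0.0422
```

apply_moves([
  [30, 0, 0, 0, 0],
  [30, 0, 0, 0, 0],
  [30, 0, 0, 10, 0],
  [30, 0, 0, 20, 0],
  [30, 0, 0, 30, 0],
  [30, 0, 0, 30, 0],
  [30, 0, 0, 30, 0],
  [30, 0, 0, 20, 0],
  [30, 0, 0, 0, 0],
])

```text
clock: 5.15
ee_pos: [0.5708, -0.2991, 0.2581]
orientation: [[-0.92, 0.392, 0.006], [0.392, 0.92, -0.002], [-0.006, 0.0, -1.0]]
ft_force: [-0.0, -1.2, -2.5]
opening: 0.0427
```

```bash
python3 - <<'E'
from h import *
S=optics.read_camera("side");T=optics.read_camera("top")
for v in (192.5,193,194): print(plane(S,315.2,v,.115))
m=mask(T["pixels"],(0,0,0),(180,255,60),(235,125,275,165));b=big(m);print(cv2.boundingRect(b));print(plane(T,*cv2.minEnclosingCircle(b)[0],.115),cv2.minEnclosingCircle(b))
t=mask(T["pixels"],(80,100,40),(100,255,255),(330,140,400,200));print(np.count_nonzero(t))
im=S["pixels"];a=cv2.resize(im[165:235,255:375],(480,280),interpolation=cv2.INTER_CUBIC);b=cv2.resize(im[190:370,220:400],(280,280));cv2.imwrite("pics/p1.png",np.hstack([a,b]))
E
```

```text
[ 0.64844181 -0.00236302  0.115     ]
[ 0.64807608 -0.00430213  0.115     ]
[ 0.64734821 -0.00816126  0.115     ]
(242, 131, 27, 27)
[ 6.48161880e-01 -4.31366494e-04  1.15000000e-01] ((254.6658935546875, 144.1474609375), 13.563728332519531)
6
```

View pics/p1.png

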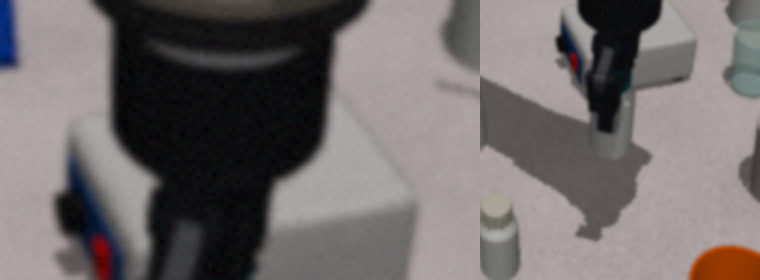

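The bottle hangs upright in the grip. The pad centre is at about (0.648,-0.002), and I'll carry the bottle over it.

apply_moves([
  [30, 5, 17, 10, 0],
  [30, 9, 35, 0, 0],
  [30, 9, 35, 0, 0],
  [30, 9, 35, 0, 0],
  [30, 9, 35, 0, 0],
  [30, 9, 35, 0, 0],
  [30, 9, 35, 0, 0],
  [30, 9, 35, 0, 0],
  [30, 6, 20, 0, 0],
  [30, 3, 15, 0, 0],
])

```text
clock: 6.08
ee_pos: [0.6466, 0.0022, 0.2615]
orientation: [[-0.921, 0.389, -0.002], [0.389, 0.921, 0.0], [0.002, -0.001, -1.0]]
ft_force: [0.4, -0.2, -1.1]
opening: 0.042
```

apply_moves([
  [30, 0, 0, 0, 0],
  [30, 0, 0, -10, 0],
  [30, 0, 0, -10, 0],
  [30, 0, 0, 0, 0],
])

```text
clock: 6.42
ee_pos: [0.6452, -0.0028, 0.2401]
orientation: [[-0.919, 0.394, -0.004], [0.394, 0.919, -0.001], [0.003, -0.002, -1.0]]
ft_force: [-0.3, -0.8, -2.8]
opening: 0.042
```

```bash
python3 - <<'E'
from h import *
S=optics.read_camera("side");T=optics.read_camera("top");W=optics.read_camera("wrist")
s=sensors.observe();print(s["ee_pos"],s["ft_force"])
im=S["pixels"];a=cv2.resize(im[130:250,255:375],(400,400),interpolation=cv2.INTER_CUBIC);b=cv2.resize(T["pixels"][95:195,205:305],(400,400));cv2.imwrite("pics/p2.png",np.hstack([a,b]));cv2.imwrite("pics/w2.png",W["pixels"])
E
```

```text
[ 0.64638007 -0.0022577   0.24260893] [-0.33546082 -0.67199318 -0.71873677]
```

View pics/p2.png

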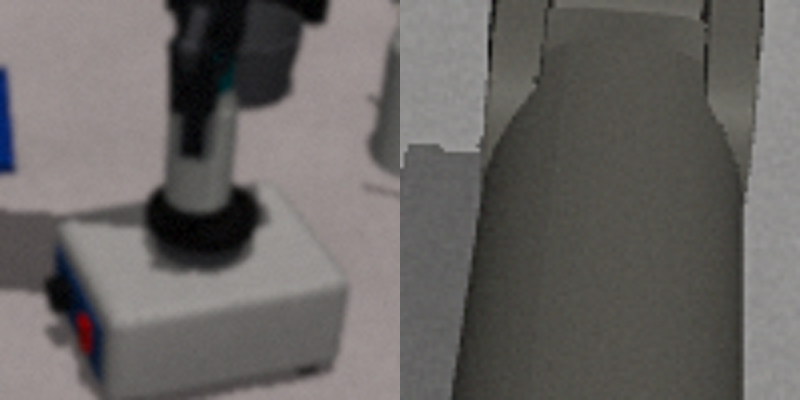

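View pics/w2.png

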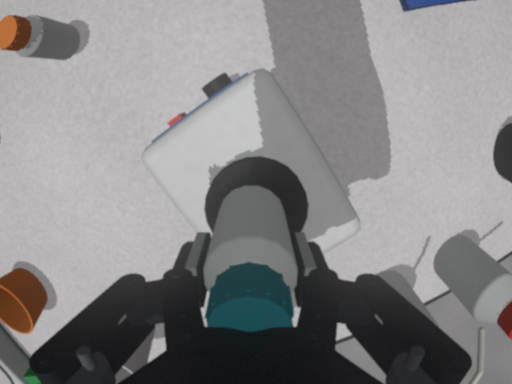

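In the side crop the pad spans columns 148–258 and the bottle foot 167–235. In the wrist view the pad spans columns 205–308 with its far edge at row 157. I'll fit the pad rim circle from the wrist view before pressing.

```bash
cat >> h.py <<'E'
def wplane(c,u,v,z):
    T=c["world_from_camera"];x=np.array([u-c["K"][0,2],v-c["K"][1,2]]);r=np.linalg.norm(x);th=r/c["K"][0,0]
    d=T[:3,:3]@np.r_[x/r*np.sin(th),np.cos(th)];return T[:3,3]+d*(z-T[2,3])/d[2]
E
python3 - <<'E'
from h import *
from scipy.optimize import least_squares as ls
np.set_printoptions(precision=4,suppress=True)
W=optics.read_camera("wrist");S=optics.read_camera("side")
def fit(P,r=.038): 
    q=ls(lambda c:np.hypot(P[:,0]-c[0],P[:,1]-c[1])-r,P[:,:2].mean(0),loss="soft_l1",f_scale=.001);f=np.hypot(P[:,0]-q.x[0],P[:,1]-q.x[1])-r;return q.x,np.abs(f).max(),f.std()
m=mask(W["pixels"],(0,0,0),(180,255,70),(195,150,320,215));b=big(m)[:,0]
# topmost pixel per column = far rim of top face
P=[]
for u in range(208,306,3):
    col=np.where(m[:,u])[0]
    if len(col) : P.append((u,col[0]))
print(P[::4])
w=np.array([wplane(W,u,v-.5,.115) for u,v in P if v<200]);print("wrist pad",fit(w))
m=mask(S["pixels"],(0,0,0),(180,255,70),(295,180,340,215))
P=[]
for u in range(300,332):
    col=np.where(m[186:,u])[0]
    if len(col) and not 304<=u<=326: P.append((u,col[0]+186))
print(P)
# bottle foot in wrist: body light columns
im=S["pixels"];g=cv2.cvtColor(im,cv2.COLOR_BGR2GRAY)
for v in range(182,202,2): print(v,g[v,296:336].tolist())
print(sensors.observe()["ee_pos"])
E
```

```text
[(208, np.int64(192)), (220, np.int64(172)), (232, np.int64(163)), (244, np.int64(158)), (256, np.int64(157)), (268, np.int64(158)), (280, np.int64(163)), (292, np.int64(172)), (304, np.int64(191))]
wrist pad (array([0.6488, 0.0008]), np.float64(0.001678073968152713), np.float64(0.0006621031936563135))
[(300, np.int64(189)), (301, np.int64(188)), (302, np.int64(187)), (303, np.int64(186)), (327, np.int64(186)), (328, np.int64(187)), (329, np.int64(187)), (330, np.int64(188)), (331, np.int64(189))]
182 [147, 146, 145, 147, 143, 144, 146, 139, 124, 95, 75, 75, 76, 79, 86, 87, 85, 90, 89, 92, 91, 94, 101, 97, 99, 95, 91, 87, 96, 117, 135, 144, 147, 149, 146, 146, 146, 148, 147, 148]
184 [149, 147, 147, 145, 145, 142, 138, 122, 105, 85, 74, 72, 76, 82, 84, 85, 87, 90, 92, 91, 93, 94, 97, 98, 95, 97, 89, 86, 93, 110, 126, 132, 134, 135, 127, 129, 134, 141, 142, 139]
186 [147, 145, 146, 142, 131, 106, 76, 55, 42, 54, 64, 71, 77, 82, 85, 84, 86, 87, 90, 90, 90, 91, 95, 99, 98, 91, 88, 81, 68, 53, 56, 65, 75, 80, 88, 97, 122, 140, 147, 148]
188 [147, 143, 135, 111, 73, 41, 15, 10, 20, 34, 56
[... 384 characters left out ...]
, 36, 29, 22, 10, 12, 14, 10, 12, 9, 10, 12, 27, 49, 71, 97, 125]
194 [77, 71, 50, 28, 14, 6, 15, 13, 6, 5, 10, 1, 5, 7, 5, 2, 8, 11, 9, 12, 9, 9, 0, 7, 9, 5, 6, 9, 10, 12, 14, 10, 10, 12, 14, 24, 43, 64, 78, 101]
196 [80, 75, 55, 31, 15, 12, 6, 11, 10, 7, 3, 1, 8, 8, 8, 12, 10, 4, 4, 7, 7, 8, 5, 5, 6, 10, 14, 16, 11, 10, 15, 3, 9, 11, 15, 28, 58, 83, 94, 108]
198 [120, 115, 88, 54, 29, 11, 1, 2, 3, 8, 3, 1, 3, 2, 10, 7, 10, 9, 11, 7, 6, 10, 13, 8, 13, 10, 10, 13, 12, 18, 4, 8, 15, 8, 26, 61, 104, 127, 140, 144]
200 [145, 131, 105, 79, 56, 36, 18, 9, 3, 10, 5, 11, 8, 2, 5, 7, 0, 5, 9, 10, 8, 13, 11, 10, 13, 13, 7, 14, 6, 8, 7, 7, 11, 23, 61, 104, 133, 145, 150, 149]
[ 0.6467 -0.0017  0.2432]
```

All pad estimates agree within about 2 mm, at (0.649, 0.000). I'll shift +2,+2 and go down to first contact.

apply_moves([
  [30, 2, 2, 0, 0],
  [30, 0, 0, -5, 0],
  [30, 0, 0, -5, 0],
  [30, 0, 0, -3, 0],
  [30, 0, 0, -3, 0],
  [30, 0, 0, -2, 0],
  [30, 0, 0, -2, 0],
  [30, 0, 0, 0, 0],
])

```text
clock: 7.33
ee_pos: [0.6485, 0.001, 0.2227]
orientation: [[-0.92, 0.392, -0.0], [0.392, 0.92, 0.0], [0.0, -0.0, -1.0]]
ft_force: [-1.7, -0.8, 3.1]
opening: 0.0424
```

apply_moves([
  [30, 0, 0, -2, 0],
  [30, 0, 0, -2, 0],
  [30, 0, 0, 0, 0],
])

```text
clock: 7.58
ee_pos: [0.6486, 0.001, 0.2188]
orientation: [[-0.92, 0.392, 0.0], [0.392, 0.92, 0.0], [-0.0, 0.0, -1.0]]
ft_force: [-2.3, 0.8, 7.2]
opening: 0.0421
```

apply_moves([
  [30, 0, 0, -1, 0],
  [30, 0, 0, -1, 0],
  [30, 0, 0, 0, 0],
])

```text
clock: 7.83
ee_pos: [0.6487, 0.0009, 0.2171]
orientation: [[-0.92, 0.392, 0.0], [0.392, 0.92, 0.0], [-0.0, 0.0, -1.0]]
ft_force: [-2.9, 1.0, 8.0]
opening: 0.0424
```

apply_moves([
  [30, 0, 0, -1, 0],
  [30, 0, 0, 0, 0],
])

```text
clock: 8.0
ee_pos: [0.6487, 0.0009, 0.2163]
orientation: [[-0.92, 0.392, 0.0], [0.392, 0.92, 0.0], [-0.0, 0.0, -1.0]]
ft_force: [-4.0, 0.9, 8.0]
opening: 0.0425
```

apply_moves([
  [30, 0, 0, -1, 0],
  [30, 0, 0, -1, 0],
  [30, 0, 0, 0, 0],
])

```text
clock: 8.25
ee_pos: [0.649, 0.0008, 0.216]
orientation: [[-0.92, 0.392, 0.001], [0.392, 0.92, 0.001], [-0.001, 0.001, -1.0]]
ft_force: [-12.3, 1.5, 29.8]
opening: 0.0423
```

```bash
python3 - <<'E'
from h import *
S=optics.read_camera("side");W=optics.read_camera("wrist")
s=sensors.observe();print(s["ee_pos"],s["ft_force"],s["moment"])
im=S["pixels"];a=cv2.resize(im[130:250,255:375],(400,400),interpolation=cv2.INTER_CUBIC);b=cv2.resize(W["pixels"][100:340,130:370],(400,400));cv2.imwrite("pics/p3.png",np.hstack([a,b]))
E
```

```text
[0.64895886 0.00079468 0.21596202] [-11.78570421   1.37998305  28.33597349] [ 0.00503541  2.90667433 -0.02341687]
```

View pics/p3.png

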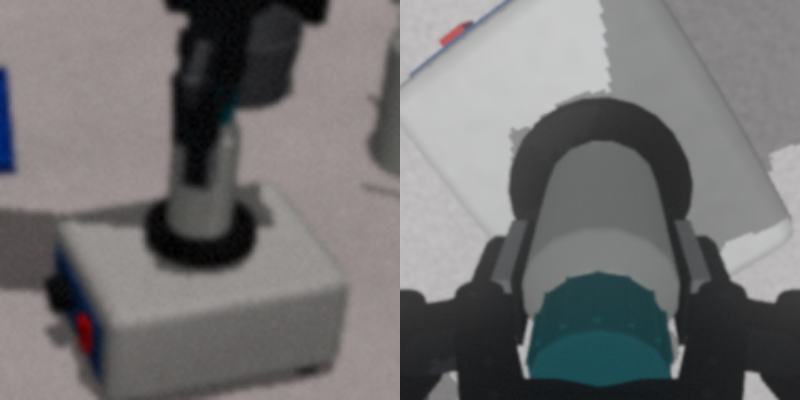

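Force rose to about 29 N at the stop, and the bottle is upright and centred on the pad. I'll hold it there for over a second.

apply_moves([
  [30, 0, 0, 0, 0],
  [30, 0, 0, 0, 0],
  [30, 0, 0, 0, 0],
  [30, 0, 0, 0, 0],
  [30, 0, 0, 0, 0],
  [30, 0, 0, 0, 0],
  [30, 0, 0, 0, 0],
  [30, 0, 0, 0, 0],
  [30, 0, 0, 0, 0],
  [30, 0, 0, 0, 0],
])

```text
clock: 9.18
ee_pos: [0.6489, 0.0008, 0.216]
orientation: [[-0.92, 0.392, 0.001], [0.392, 0.92, 0.001], [-0.001, 0.001, -1.0]]
ft_force: [-10.9, 2.3, 30.4]
opening: 0.0426
```

apply_moves([
  [30, 0, 0, 0, 0],
  [30, 0, 0, 0, 0],
  [30, 0, 0, 0, 0],
  [30, 0, 0, 0, 0],
  [30, 0, 0, 3, 0],
  [30, 0, 0, 5, 0],
  [30, 0, 0, 10, 0],
  [30, 0, 0, 15, 0],
  [30, 0, 0, 15, 0],
  [30, 0, 0, 0, 0],
])

```text
clock: 10.02
ee_pos: [0.6497, 0.0006, 0.2649]
orientation: [[-0.92, 0.392, 0.004], [0.392, 0.92, 0.0], [-0.003, 0.002, -1.0]]
ft_force: [0.1, -0.3, -0.0]
opening: 0.0424
```

apply_moves([
  [30, -9, 15, 0, 0],
  [30, -20, 32, 0, 0],
  [30, -20, 33, 0, 0],
  [30, -20, 33, 0, 0],
  [30, -20, 33, 0, 0],
  [30, -20, 33, 0, 0],
  [30, -20, 33, 0, 0],
  [30, -20, 33, 0, 0],
  [30, -20, 32, 0, 0],
  [30, -11, 20, 0, 0],
])

```text
clock: 10.85
ee_pos: [0.4659, 0.3013, 0.2615]
orientation: [[-0.921, 0.389, -0.001], [0.389, 0.921, 0.001], [0.001, 0.0, -1.0]]
ft_force: [0.5, 0.9, -1.8]
opening: 0.0425
```

apply_moves([
  [30, -5, 7, 0, 0],
  [30, 0, 0, 0, 0],
  [30, 0, 0, -20, 0],
  [30, 0, 0, -30, 0],
  [30, 0, 0, -30, 0],
  [30, 0, 0, -20, 0],
  [30, 0, 0, -10, 0],
  [30, 0, 0, -10, 0],
  [30, 0, 0, 0, 0],
  [30, 0, 0, 0, 0],
])

```text
clock: 11.68
ee_pos: [0.4642, 0.3046, 0.1423]
orientation: [[-0.92, 0.393, 0.0], [0.393, 0.92, 0.0], [-0.0, 0.0, -1.0]]
ft_force: [0.9, 0.1, -0.5]
opening: 0.0429
```

```bash
python3 - <<'E'
from h import *
S=optics.read_camera("side");W=optics.read_camera("wrist")
s=sensors.observe();print(s["ee_pos"],s["ft_force"],s["moment"])
im=S["pixels"];a=cv2.resize(im[90:210,170:290],(400,400),interpolation=cv2.INTER_CUBIC);b=cv2.resize(W["pixels"],(533,400))[:,66:466];cv2.imwrite("pics/p4.png",np.hstack([a,b]))
E
```

```text
[0.46425951 0.30512832 0.14303045] [ 0.00964196 -0.27755024 -1.98242542] [-0.00991027  0.0266165  -0.02076625]
```

View pics/p4.png

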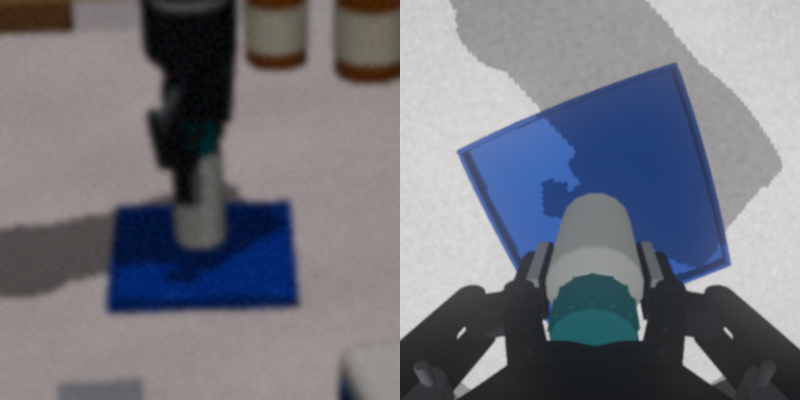

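The bottle is over the middle of the tray and upright. I'll lower it to contact.

apply_moves([
  [30, 0, 0, -8, 0],
  [30, 0, 0, -7, 0],
  [30, 0, 0, -4, 0],
  [30, 0, 0, -2, 0],
  [30, 0, 0, -1, 0],
  [30, 0, 0, -1, 0],
  [30, 0, 0, -1, 0],
  [30, 0, 0, 0, 0],
])

```text
clock: 12.45
ee_pos: [0.4636, 0.305, 0.1178]
orientation: [[-0.92, 0.392, -0.0], [0.392, 0.92, -0.0], [0.0, -0.0, -1.0]]
ft_force: [0.2, -0.0, -0.8]
opening: 0.0426
```

apply_moves([
  [30, 0, 0, -1, 0],
  [30, 0, 0, 0, 0],
])

```text
clock: 12.62
ee_pos: [0.4638, 0.305, 0.1173]
orientation: [[-0.92, 0.392, 0.0], [0.392, 0.92, 0.0], [-0.0, 0.0, -1.0]]
ft_force: [-1.1, -1.0, 2.7]
opening: 0.0426
```

Contact is felt. I'll open the fingers and retreat straight up.

apply_moves([
  [50, 0, 0, 0, 0],
  [55, 0, 0, 0, 0],
  [65, 0, 0, 0, 0],
  [75, 0, 0, 0, 0],
  [85, 0, 0, 0, 0],
  [85, 0, 0, 0, 0],
  [85, 0, 0, 0, 0],
  [85, 0, 0, 5, 0],
  [85, 0, 0, 10, 0],
  [85, 0, 0, 15, 0],
])

```text
clock: 13.45
ee_pos: [0.4632, 0.3046, 0.1471]
orientation: [[-0.92, 0.392, -0.001], [0.392, 0.92, -0.001], [0.001, -0.002, -1.0]]
ft_force: [0.1, -0.7, 0.7]
opening: 0.085
```

apply_moves([
  [85, 0, 0, 20, 0],
  [85, 0, 0, 30, 0],
  [85, 0, 0, 30, 0],
  [85, 0, 0, 30, 0],
  [85, 0, 0, 30, 0],
  [85, 20, -25, 10, 0],
  [85, 25, -30, 0, 0],
  [85, 25, -30, 0, 0],
  [85, 10, -10, 0, 0],
  [85, 0, 0, 0, 0],
])

```text
clock: 14.28
ee_pos: [0.5458, 0.206, 0.2982]
orientation: [[-0.918, 0.397, 0.002], [0.397, 0.918, -0.001], [-0.002, 0.0, -1.0]]
ft_force: [-0.8, 0.5, -0.6]
opening: 0.0854
```

```bash
python3 - <<'E'
from h import *
np.set_printoptions(precision=4,suppress=True)
S=optics.read_camera("side");W=optics.read_camera("wrist");T=optics.read_camera("top")
s=sensors.observe();print(s["clock"],s["ee_pos"],s["ft_force"],np.abs(s["joint_velocities"]).max())
im=S["pixels"];a=cv2.resize(im[110:230,170:350],(600,400),interpolation=cv2.INTER_CUBIC);cv2.imwrite("pics/p5.png",a);cv2.imwrite("pics/w5.png",W["pixels"])
cap=big(mask(im,(80,100,40),(100,255,255),(190,80,280,200)));u,v=cv2.minAreaRect(cap)[0];print(plane(S,u,v,.101))
cap=big(mask(W["pixels"],(80,100,40),(100,255,255),(0,0,512,384)));(u,v),_=cv2.minEnclosingCircle(cap);print(u,v,wplane(W,u,v,.105))
E
```

```text
14.4333 [0.5432 0.2103 0.2974] [ 0.3386  0.401  -0.2717] 0.8535870893581222
[0.463  0.2977 0.101 ]
315.0 59.0 [0.4641 0.3042 0.105 ]
```

View pics/p5.png

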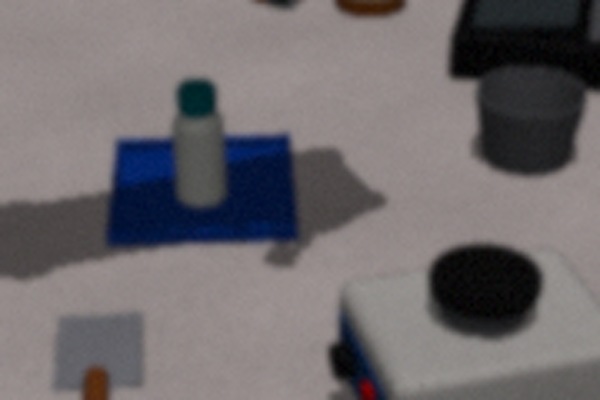

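View pics/w5.png

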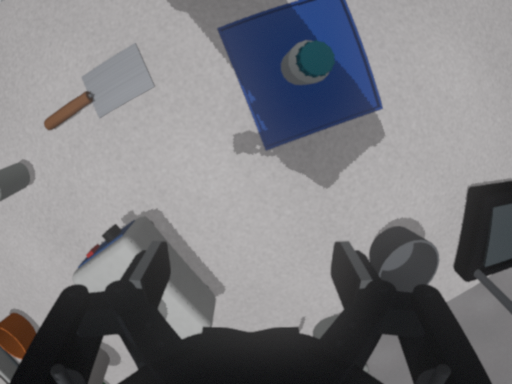

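The bottle stands upright near the tray centre, with its cap at (315,59) in the wrist view. The pad is up and the gripper is clear of everything, so I'm handing in.

```bash
python3 -c "
from bench import workorder;print(workorder.hand_in())"
```

```text
the job is handed in; nothing more can be done
None
```

I pressed the teal-capped bottle down on the mixer's pad until it hit the stop and held it for over a second. I then stood it in the blue tray, let go and handed the job in at about 14.4 s. The hand-in reports no verdict.

- **Press:** At the stop the wrist force was about 30 N. The pad estimates from the top and wrist cameras agreed within about 2 mm. A sideways force of about 11 N built up while pressing, but the pictures showed the bottle upright and centred on the pad.
- **Final state:** The bottle is upright inside the rim, the pad looks fully up, and the gripper is clear of everything.
- **Disagreement:** The wrist view puts the cap at (0.464, 0.304), about 2 to 5 mm from my tray-centre estimates. The side view puts it at y = 0.298, about 6 mm off. Both are well within the ±62 mm allowed.

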